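# Seat the microphone wand and arm the decay timer

### The arm

A 6-joint arm with a two-finger parallel gripper is mounted at the origin on the work surface. World frame = base frame: x ahead of the robot, y to its left, z up, the work surface at z = 0. Lengths are in mm, angles in rad, forces in N, time in s.
With the tool pointing down it reaches from about 350 to 875 mm from the base axis. Payload 4.2 kg.
Tool frame: the origin (TCP) lies midway between the tips of the shut fingers; the grasp point (between the pads) lies 19 mm behind it (arm.grip_point_offset is the distance from the TCP to the grasp point, in mm); y points along the fingers, z is the direction in which the jaws open and shut, and the axes are right-handed (so a half turn about y gives the same grasp; the last joint's range is limited). The gripper opens to 85 mm and grips with 20 to 120 N. Pads are 22 mm wide; open, the fingers measure 114 mm over their backs; the gripper's body (76 mm by 85 mm) begins 54 mm behind the grasp point. The pads swing forward as they close: fully open they stand 13 mm farther back than shut.
Start: joints at [1.407, 0.385, 0.008, 0, -1.194, -0.259], TCP at [256.414, 569.957, 231.312] pointing down, gripper open.
Joint ranges: [-3.14, 3.14], [-1.21, 2.06], [-1.07, 1.41], [-3.16, 2.05], [-2.99, -0.16], [-3.1, 3.1]. Speed limits (rad/s): [2.79, 2.79, 3.14, 3.14, 3.14, 3.14].

### API

Orientations are given as a unit quaternion [x, y, z, w].
In Python, from bench import arm, optics, job_done, spotter gives the robot as it stands.
- The arm moves only by the tool jog_arm, never from a script. Its arguments are lists of equal length, an entry for each row: "translation": the shift along the tool's x, y, z in units of 50 mm (1.0 is 50 mm), a list of three; "rot": the turn, a rotation vector about the tool's x, y, z in units of 8 degrees (1.0 is 8 degrees), a list of three; "gripper": the opening, from 0 (shut) to 1 (fully open). A call has 1 to 20 rows; each row is the pose to reach, as a shift and turn from the pose measured when the call began, along the tool's axes at that moment; what a row does not reach only later rows make up. A row lasts 1/10 s, in which the tool goes at most 50 mm and 8.59 degrees, less where a joint would pass 70% of its speed; a pose out of reach is approached as far as the arm can. A call with a gripper value outside its range is refused whole. The fingers move at their own pace and stop on an object; the grip force is fixed at half the most. Time passes only in rows, so rows that repeat a pose let the fingers close. It gives the time, the measured TCP pose, the force and the opening at its end, in the units of the state.
- arm.read_state(): the state, without advancing time (a new reading comes with each control period).
- optics.get_image(name): name is "scene" or "top"; returns a dict with "frame" (400x640x3 uint8, red, green, blue), "mtx" (3x3 intrinsics, pixels), "distortion" ([k1, k2, p1, p2, k3] as OpenCV has them; the pictures are not rectified), "xyz" and "attitude" of the camera in the world. Camera axes: x right, y down, z forward; pixel columns grow to the right and rows downward; lengths in mm; the calibration is good to about 2 mm. A picture is of the moment at which its call begins. There is no depth.
- job_done(): hands the job in, once; it reports no verdict.
Trained networks look in the newest picture that a camera, given by its name, has taken for a name from the list of things; names that differ only in an ending like _2 or _b are one class to them, and where a whole thing is asked for, a point or a joint stands for the part that bears it (a point fixed in the world has none). Each returns a list of dicts, best first, with "score" (0 to 1); they miss things now and then, are a little off and sometimes report something else, mostly with a low value. They report only what shows in the picture. A call takes as long as a camera call. They do not tell look-alikes from the thing itself.
- spotter.look_for(camera, thing): "centre" ([x, y, z] in mm, in the coordinates of the camera as it stood for that picture, good to about 4 mm: the middle of the surface that is visible of it).
The state is a dict: "clock": time; "joints": joint angles; "joint_vel": joint speeds; "joint_efforts": joint torques, N m; "position": TCP position; "ee_rot": TCP orientation; "contact_force": force on the tool from outside, world axes, zero at the start; "wrist_torque": the same for the moment, N m; "gripper_width": finger opening in mm.
Only numpy, scipy, OpenCV 4.12 (cv2) and the standard library are available. Lean on these libraries where they do the work, as an engineer would, in place of code of your own. Each camera call takes 0.05 s, during which the arm holds its last target. There are 200 camera calls.

### The job

Get the bench ready to record the fork's ring-down: first lay the black microphone wand in the sloping two-yoke cradle of the iron fork stand, centred across both yokes with its rounded tip up towards the fork, and let go of it. Then turn the pointer knob on top of the free-standing decay timer clockwise until its pointer lines up with the raised index bar at the back of the top plate. The timer is light and its knob stiff, so it spins on the bench unless it is pressed down while the knob is turned; it must stay where it stands, and everything else on the bench must be left alone.

Things in the scene. Friction and masses are not known exactly. Their poses are not given: they have to be found in the camera images.
- wand_center (a point): Centre of the microphone wand: black ebonite, octagonal, 28 mm across flats, about 140 g, lying loose along its own x axis; point on its axis, 14 mm above the bench. It reaches 81.5 mm towards +x (rounded tip) and 88 mm towards -x (last 6 mm a 16 mm steel plug). Grasp it across its flats at the centre. The tip starts pointing roughly away from the robot.
- wand_tip (a point): Point on the wand's axis 80 mm from wand_center, at the rounded tip.
- stand: The iron fork stand, fixed; origin on the bench right below the cradle point, x (level) towards the fork, away from the robot. Black base plate 285 x 100 x 16 mm, from x = -110 to +175 mm. An iron block 46 mm high begins at x = 128 mm and carries an upright steel tuning fork at x = 145 mm, its top 160 mm above the bench.
- cradle (a point): Where wand_center belongs when seated, 90 mm above the bench. x runs along the seated wand, rising 28 degrees towards the fork; z is square to it, out of the open side. Two V yokes with 45-degree faces at x = -38 and +38 mm, 12 mm thick, 58 mm wide at the open ends, 9 mm above the axis; 64 mm free between them. A foot stop stands at x = -105 mm, up to 8 mm above the axis.
- timer: The decay timer: loose, light (about 0.34 kg) grey box with an aluminium top plate, on four feet; 136 mm deep (x), 152 mm wide (y), top 70 mm above the bench. Origin on the bench below the knob, which stands upright in the middle of the top; x points to its back (away from the robot), z up.
- knob (a point): Centre of the knob's bar grip, on the knob's axis, 92 mm above the bench. z: the axis, up; x: along the bar to the pointer end. Black bar 60 mm long (x), 16 thick (y), 8 to 36 mm above the timer's top, on a round skirt 72 mm across that turns with it, skirt top 8 mm above the timer's top. A 6 mm thick pointer nose runs on to 46 mm from the axis, 7 to 17 mm above the top.
- dial (a joint): Knob angle (rad), growing clockwise seen from above: 0 = pointer in line with the raised index bar (16 x 6 mm, on the top's back edge side, 49 to 65 mm from the axis; dots are mere graduations). Starts between -1.3 and -0.6 (pointer left of the bar seen from the robot); stops at -1.8 and 0.9. Takes about 0.25 N m to turn: the timer's own weight does not hold it, 10 to 15 N of push does; stays where left.
- timer_left (a point): Point on the timer's left side, 70 mm along its +y and 30 mm above the bench.
- timer_right (a point): Point on the timer's right side, 70 mm along its -y and 30 mm above the bench.
- handbell: Bystander: brass handbell with a dark wooden handle, standing, 72 mm across, 122 mm high; origin under its centre.
- bearing_center (a point): Bystander: centre of a steel ball bearing, 40 mm across, in a fixed wooden tray 90 mm square and 18 mm high.
- mallet: Bystander: rubber-headed mallet, 200 mm long, lying on the bench on the robot's side; origin at the middle, on the bench.
Mind the look-alikes: they are no part of the job. What is shaped like the timer but green is not meant.

How it is judged:
By the outcome, as a careful person would: the job done as asked, in the order asked, and still so for the second after the job is handed in, with the robot touching nothing.
It also fails if it takes over 58 s, if anything falls off the work surface, if the arm or the gripper's body presses on something with over 40 N, if the wrist force passes 120 N, or if a joint passes its speed limit or range.

## Working session

There is one attempt and no reset: what is moved stays moved. The work goes in short steps, Python scripts to look and compute and a tool call to move; the robot and the scene stay as the last step left them, time stands still between calls to the robot, and variables do not carry over. Pictures are saved under pics/ and viewed, about 8 in all and at most 12, crops included, and the job is handed in when it is done.

Besides the shell and the picture viewer there is one more tool, called after "Emit:" as name(argument=value, ...) on one line, values as JSON. jog_arm: Moves the arm, as the interface text tells. Its arguments: {"type":"object","properties":{"translation":{"type":"array"},"rot":{"type":"array"},"gripper":{"type":"array"}},"required":["translation","rot","gripper"]}

```bash
mkdir -p pics
cat > h.py <<'E'
import numpy as np, cv2
from scipy.spatial.transform import Rotation as R
from bench import arm, optics, job_done, spotter
def att(a):
    a=np.array(a,float)
    return a if a.shape==(3,3) else R.from_quat(a).as_matrix()
def shot(n,fn=None):
    i=optics.get_image(n)
    if fn: cv2.imwrite('pics/'+fn,i['frame'][:,:,::-1])
    return i
def w(i,c): return att(i['attitude'])@np.array(c)+np.array(i['xyz'])
def ray(i,px,z):
    p=cv2.undistortPoints(np.array([[px]],float),np.array(i['mtx']),np.array(i['distortion']))[0,0]
    d=att(i['attitude'])@np.array([p[0],p[1],1]);o=np.array(i['xyz']);return o+d*(z-o[2])/d[2]
def proj(i,P):
    A=att(i['attitude']);q=(np.array(P,float).reshape(-1,3)-np.array(i['xyz']))@A
    return cv2.projectPoints(q,np.zeros(3),np.zeros(3),np.array(i['mtx']),np.array(i['distortion']))[0][:,0]
E
python3 - <<'E'
from h import *
for n in('top','scene'):
    i=shot(n,n+'0.png');print(n,np.round(i['xyz']),np.round(i['attitude'],3),np.round(i['mtx'],0).tolist())
    for t in ['wand_center','wand_tip','stand','cradle','timer','knob','dial','timer_left','timer_right','handbell','bearing_center','mallet']:
        print(t,[(np.round(w(i,d['centre'])).tolist(),round(d['score'],2)) for d in spotter.look_for(n,t)[:4]])
s=arm.read_state();print({k:np.round(s[k],3).tolist() for k in s})
E
```

```text
top [ 491.   36. 1196.] [ 0.714 -0.699  0.018 -0.02 ] [[465.0, 0.0, 314.0], [0.0, 465.0, 196.0], [0.0, 0.0, 1.0]]
wand_center [([549.0, 27.0, 27.0], 0.69)]
wand_tip [([549.0, 27.0, 27.0], 0.71)]
stand [([589.0, -288.0, 17.0], 0.83)]
cradle [([557.0, -288.0, 66.0], 0.76)]
timer [([581.0, 288.0, 68.0], 0.89), ([385.0, 439.0, 71.0], 0.83)]
knob [([581.0, 291.0, 73.0], 0.87), ([379.0, 442.0, 78.0], 0.59)]
dial [([588.0, 293.0, 79.0], 0.63), ([383.0, 449.0, 81.0], 0.57)]
timer_left [([583.0, 295.0, 68.0], 0.79), ([385.0, 441.0, 71.0], 0.7)]
timer_right [([381.0, 441.0, 76.0], 0.88), ([583.0, 292.0, 66.0], 0.73)]
handbell [([708.0, 54.0, 26.0], 0.82), ([588.0, -289.0, 21.0], 0.49)]
bearing_center [([711.0, -68.0, 42.0], 0.6)]
mallet [([350.0, -129.0, 25.0], 0.64), ([590.0, -289.0, 17.0], 0.47)]
scene [1363.  587. 1144.] [ 0.424  0.828 -0.321 -0.176] [[481.0, 0.0, 315.0], [0.0, 481.0, 201.0], [0.0, 0.0, 1.0]]
wand_center [([586.0, -285.0, 57.0], 0.75), ([560.0, 38.0, 24.0], 0.64)]
wand_tip [([554.0, 41.0, 24.0], 0.6)]
stand [([610.0, -280.0, 19.0], 0.66)]
cradle [([587.0, -286.0, 53.0], 0.78)]
timer [([400.0, 450.0, 69.0], 0.86), ([605.0, 309.0, 72.0], 0.59)]
knob [([392.0, 451.0, 77.0], 0.88), ([593.0, 299.0, 77.0], 0.58)]
dial [([594.0, 301.0, 80.0], 0.69), ([391.0, 449.0, 80.0], 0.57)]
timer_left [([397.0, 459.0, 77.0], 0.8), ([608.0, 304.0, 73.0], 0.62)]
timer_right [([401.0, 455.0, 67.0], 0.69), ([610.0, 306.0, 70.0], 0.63)]
handbell [([719.0, 70.0, 38.0], 0.57)]
bearing_center []
mallet [([356.0, -105.0, 24.0], 0.62)]
{'clock': 1.3, 'joints': [1.407, 0.385, 0.008, 0.0, -1.194, -0.259], 'joint_vel': [0.002, -0.002, -0.0, 0.0, -0.001, 0.002], 'joint_efforts': [0.001, -39.21, 18.863, 4.191, -0.0, 0.0], 'position': [256.425, 569.962, 231.306], 'ee_rot': [0.148, 0.691, -0.691, -0.148], 'contact_force': [-0.183, 0.036, -0.207], 'wrist_torque': [-0.044, -0.001, 0.024], 'gripper_width': 85.542}
```

View pics/top0.png

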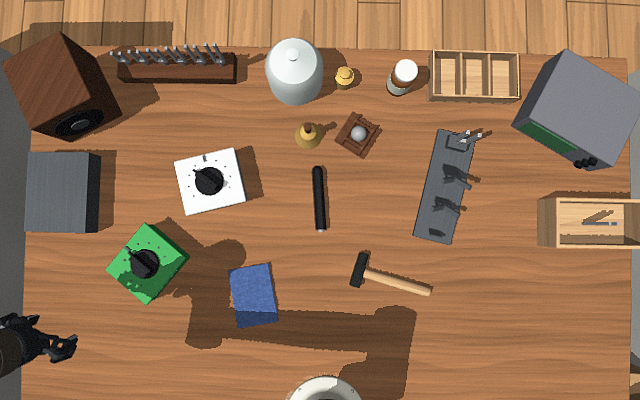

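View pics/scene0.png

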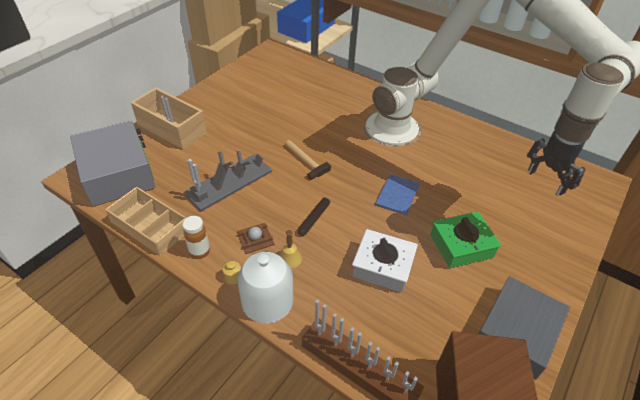

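The top view shows the wand at (319,198), its tip at (317,166) and plug at (321,231). The white timer is at (210,181) with its index bar at (205,157), the stand runs from about (437,240) to (458,130), and the green look-alike is at (147,263). I'll enlarge these for precision.

Run:
```python
from h import *
f=cv2.imread('pics/top0.png')
def c(x,y,ww,hh,s): return cv2.resize(f[y:y+hh,x:x+ww],None,fx=s,fy=s,interpolation=cv2.INTER_CUBIC)
a=c(405,120,90,130,4.5)[:585]; b=c(165,140,90,90,4); d=c(300,155,40,85,4)
out=np.zeros((600,800,3),np.uint8);out[:585,:405]=a;out[:360,410:770]=b;out[365:365+235,410:410+160]=0
d=cv2.rotate(c(300,155,40,85,2.7),cv2.ROTATE_90_CLOCKWISE);out[365:365+d.shape[0],410:410+d.shape[1]]=d
cv2.imwrite('pics/c1.png',out)
i=optics.get_image('top')
for n,p,z in [('wtip',(317.5,166),14),('wplug',(321,231.5),14)]: print(n,ray(i,p,z).round(1))
g=cv2.cvtColor(i['frame'],cv2.COLOR_RGB2HSV)
# wand mask
m=np.zeros(g.shape[:2],np.uint8);m[155:240,300:340]=(g[155:240,300:340,2]<45);
n,l,st,ce=cv2.connectedComponentsWithStats(m);k=1+st[1:,4].argmax();print(st[k],ce[k]);print(cv2.minAreaRect(np.argwhere(l==k)[:,::-1].astype(np.float32)))
m=np.zeros(g.shape[:2],np.uint8);s=(slice(140,225),slice(165,250));m[s]=(g[s][...,2]>200)&(g[s][...,1]<40)
n,l,st,ce=cv2.connectedComponentsWithStats(m);k=1+st[1:,4].argmax();r=cv2.minAreaRect(np.argwhere(l==k)[:,::-1].astype(np.float32));print(r)
B=cv2.boxPoints(r);W=np.array([ray(i,p,70) for p in B]);print(W.round(1),W.mean(0).round(1),np.linalg.norm(np.roll(W,1,0)-W,axis=1))
```

```text
wtip [632.2  32.2  14. ]
wplug [465.6  19.8  14. ]
[312 166  14  63 452] [318.81637168 196.14159292]
((318.6726379394531, 197.08851623535156), (62.527862548828125, 9.977849960327148), 86.18592071533203)
((209.1333770751953, 181.07363891601562), (56.062095642089844, 61.475772857666016), 76.90811157226562)
[[631.4 386.9  70. ]
 [668.5 240.5  70. ]
 [535.6 205.4  70. ]
 [498.6 350.5  70. ]] [583.5 295.8  70. ] [137.76680482 151.00812389 137.43724189 149.83459989]
```

View pics/c1.png

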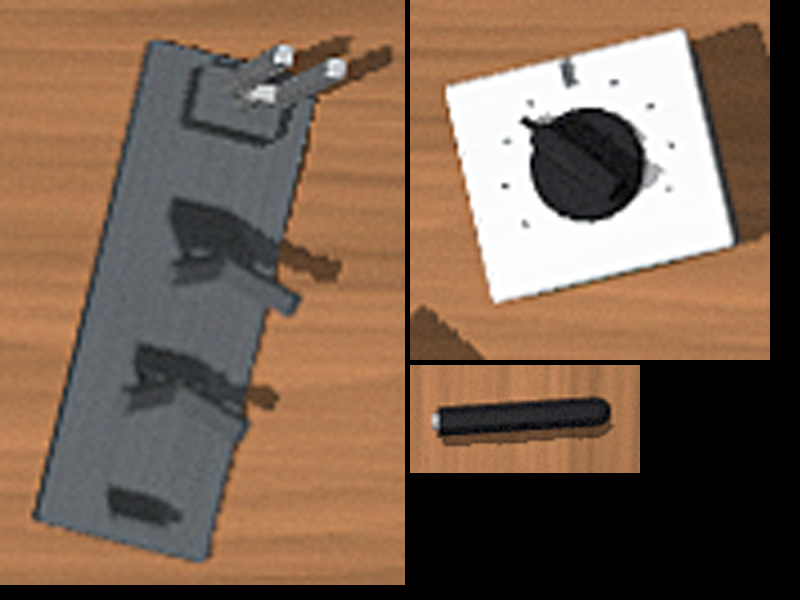

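The crop shows the stand base corners at about (438,129), (412,235), (451,245) and (476,140) in image pixels. The knob skirt centre is at (209.2,181.2), pointer tip at (193,170.5) and index bar at (204.8,158).

```bash
cat >> h.py <<'E'
def yaw(v): return np.degrees(np.arctan2(v[1],v[0]))
E
python3 - <<'E'
from h import *
i=shot('top')
px=[(438.3,128.9),(412.3,235.1),(451,244.9),(475.7,139.6)]
P=np.array([ray(i,p,16) for p in px])
from scipy.optimize import least_squares
M=np.array([[175,50],[-110,50],[-110,-50],[175,-50]])
f=lambda q:((M@np.array([[np.cos(q[2]),np.sin(q[2])],[-np.sin(q[2]),np.cos(q[2])]])+q[:2])-P[:,:2]).ravel()
s=least_squares(f,[560,-290,0]);q=s.x;print('stand',q,np.degrees(q[2]),s.fun.round(1))
a=R.from_euler('z',q[2]); O=np.array([q[0],q[1],0])
# cradle feature overlay
C=O+[0,0,90];Rc=a*R.from_euler('y',-28,degrees=True)
t=np.linspace(-88,81.5,2)
pts=[(x,y,9) for x in(-44,-32,32,44) for y in(-29,29)]+[(-105,0,8)]
pp=proj(i,C+Rc.apply(pts));fk=proj(i,O+a.apply([[145,0,160]]))
im=cv2.resize(cv2.imread('pics/top0.png')[115:255,395:505],None,fx=4,fy=4,interpolation=2)
for p in list(pp)+list(fk)+list(proj(i,np.c_[O+a.apply(np.c_[M,M[:,0]*0+16])])): cv2.circle(im,tuple(int(round((v-o)*4)) for v,o in zip(p,(394.5,114.5))),3,(0,0,255),-1)
j=shot('scene');sc=cv2.cvtColor(j['frame'],4)
im2=cv2.resize(sc[140:220,175:285],None,fx=3.2,fy=3.2,interpolation=2)
for p in list(proj(j,C+Rc.apply(pts)))+list(proj(j,O+a.apply([[145,0,160]]))): cv2.circle(im2,tuple(int(round((v-o)*3.2)) for v,o in zip(p,(174.5,139.5))),2,(0,0,255),-1)
out=np.zeros((560,800,3),np.uint8);out[:,:440]=im;out[:im2.shape[0],445:445+im2.shape[1]]=im2;cv2.imwrite('pics/c2.png',out)
k=ray(i,(209.2,181.2),78);pt=ray(i,(193,170.5),87);ib=ray(i,(204.8,158),74)
print('knob',k,'pt',pt,np.linalg.norm(pt-k),yaw(pt-k),'idx',ib,yaw(ib-k), np.linalg.norm((ib-k)[:2]))
s=arm.read_state();print(R.from_quat(s['ee_rot']).as_matrix().round(3))
E
```

```text
stand [ 5.54417251e+02 -2.85910356e+02 -2.31593892e-01] -13.269352576666614 [ 1.3 -0.8 -2.5 -0.2 -2.4  1.7  3.6 -0.7]
knob [582.31009197 293.54322418  78.        ] pt [606.59760343 331.63272427  87.        ] 46.061841371363414 57.4766551357951 idx [639.09851818 307.25859254  74.        ] 13.57788697065734 58.42120061503582
[[-0.912 -0.    -0.41 ]
 [ 0.41   0.    -0.912]
 [ 0.    -1.    -0.   ]]
```

View pics/c2.png

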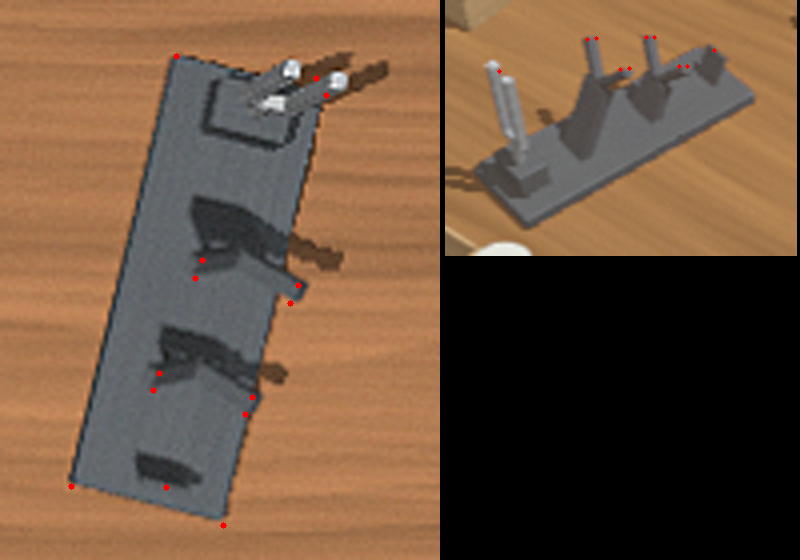

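The projected cradle points fall within about 3 mm of the yokes in both views; a small shift of the origin to about (556.5,-287) fits better. The dial is near -0.77 rad (pointer yaw 57.5°, index yaw 13.6°). Next is the move above the wand.

```bash
cat >> h.py <<'E'
def goal(pos,zang,tilt=0,grip=False):
    """tool pointing down, jaw axis at yaw zang deg; tilt: fingers lean towards jaw-normal +yaw(zang+90)"""
    a=np.radians(zang);z=np.array([np.cos(a),np.sin(a),0]);y=np.array([0,0,-1.])
    n=np.array([-np.sin(a),np.cos(a),0]);t=np.radians(tilt);y=np.cos(t)*y+np.sin(t)*n
    T=np.column_stack([np.cross(y,z),y,z]);p=np.array(pos,float)
    if grip: p=p+19*y
    s=arm.read_state();Rn=R.from_quat(s['ee_rot']);
    d=Rn.inv().apply(p-s['position'])/50;r=np.degrees((Rn.inv()*R.from_matrix(T)).as_rotvec())/8
    print('now',np.round(s['position'],1),'to',p.round(1),'trans',d.round(3).tolist(),'rot',r.round(3).tolist(),'w',round(s['gripper_width'],1),'F',np.round(s['contact_force'],1),'j',np.round(s['joints'],2),'t',round(s['clock'],2))
E
python3 -c "
from h import *
goal((552,26,110),-85.7)"
```

```text
now [256.4 570.  231.3] to [552.  26. 110.] trans [-9.855, 2.426, 7.496] rot [0.0, -3.565, 0.0] w 85.0 F [ 0.1 -0.7  0.6] j [ 1.41  0.38  0.01 -0.   -1.19 -0.26] t 1.45
```

Emit:
jog_arm(translation=[[-0.76, 0, 0.58], [-1.52, 0, 1.15], [-2.27, 0, 1.73], [-3.03, 0, 2.31], [-3.79, 0, 2.88], [-4.55, 0.1, 3.46], [-5.31, 0.2, 4.04], [-6.06, 0.4, 4.61], [-6.82, 0.6, 5.19], [-7.58, 0.9, 5.77], [-8.34, 1.3, 6.34], [-9.1, 1.8, 6.92], [-9.6, 2.2, 7.3], [-9.855, 2.426, 7.496], [-9.855, 2.426, 7.496], [-9.855, 2.426, 7.496]], rot=[[0, -0.3, 0], [0, -0.6, 0], [0, -0.9, 0], [0, -1.2, 0], [0, -1.5, 0], [0, -1.8, 0], [0, -2.1, 0], [0, -2.4, 0], [0, -2.7, 0], [0, -3, 0], [0, -3.3, 0], [0, -3.565, 0], [0, -3.565, 0], [0, -3.565, 0], [0, -3.565, 0], [0, -3.565, 0]], gripper=[1, 1, 1, 1, 1, 1, 1, 1, 1, 1, 1, 1, 1, 1, 1, 1])

```text
clock: 3.05
position: [552.1, 25.9, 110.1]
ee_rot: [0.026, -0.707, 0.707, -0.026]
contact_force: [1.0, 0.0, 0.8]
gripper_width: 85.5
```

```bash
python3 -c "
from h import *
goal((552,26,1.5),-85.7)
i=shot('top','t1.png');print(proj(i,[arm.read_state()['position']]))
a=cv2.resize(cv2.imread('pics/t1.png')[120:250,260:390],None,fx=4,fy=4);j=shot('scene','s1.png');b=cv2.resize(cv2.imread('pics/s1.png')[150:290,250:315],None,fx=4,fy=4)
o=np.zeros((560,790,3),np.uint8);o[:520,:520]=a;o[:560,525:785]=b;cv2.imwrite('pics/c3.png',o)"
```

```text
now [552.1  25.9 110.1] to [552.   26.    1.5] trans [0.002, 2.171, -0.003] rot [-0.001, -0.005, 0.001] w 85.5 F [1.  0.  0.8] j [ 0.34  0.38 -0.33  0.   -0.85  1.3 ] t 3.05
[[319.4772287  195.19895535]]
```

View pics/c3.png

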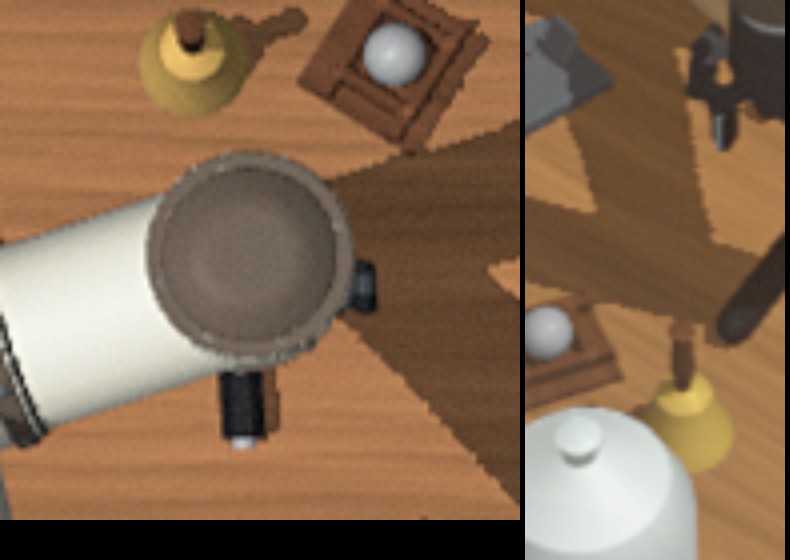

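The wand runs out from under the gripper in line with the plug at (241,440), so the jaws straddle it. I'll descend and grip.

Emit:
jog_arm(translation=[[0, 0.7, 0], [0, 1.4, 0], [0, 1.9, 0], [0, 2.1, 0], [0, 2.16, 0], [0, 2.16, 0], [0, 2.16, 0], [0, 2.16, 0], [0, 2.16, 0], [0, 2.16, 0], [0, 2.16, 0], [0, 2.16, 0]], rot=[[0, 0, 0], [0, 0, 0], [0, 0, 0], [0, 0, 0], [0, 0, 0], [0, 0, 0], [0, 0, 0], [0, 0, 0], [0, 0, 0], [0, 0, 0], [0, 0, 0], [0, 0, 0]], gripper=[1, 1, 1, 1, 1, 0, 0, 0, 0, 0, 0, 0])

```text
clock: 4.35
position: [553.3, 27.2, 4.2]
ee_rot: [-0.026, 0.707, -0.706, 0.028]
contact_force: [-1.7, 1.5, 4.9]
gripper_width: 26.6
```

Emit:
jog_arm(translation=[[0, -0.3, 0], [0, -1, 0], [0, -2, 0], [0, -3, 0], [0, -3.6, 0], [0, -3.6, 0], [0, -3.6, 0]], rot=[[0, 0, 0], [0, 0, 0], [0, 0, 0], [0, 0, 0], [0, 0, 0], [0, 0, 0], [0, 0, 0]], gripper=[0, 0, 0, 0, 0, 0, 0])

```text
clock: 5.05
position: [552.0, 27.0, 184.1]
ee_rot: [-0.026, 0.707, -0.706, 0.028]
contact_force: [-0.4, 0.9, -2.3]
gripper_width: 26.3
```

```bash
python3 -c "
from h import *
a=-13.3;s28=np.sin(np.radians(28));
O=np.array([556.5,-287,90]);Rc=R.from_euler('z',a,degrees=True)*R.from_euler('y',-28,degrees=True)
print('zc',Rc.apply([0,0,1]).round(3),'xc',Rc.apply([1,0,0]).round(3))
P=O+Rc.apply([0,0,60-9.8]);print(P)
goal(P,-103.3,28)"
```

```text
zc [-0.457  0.108  0.883] xc [ 0.859 -0.203  0.469]
[ 533.56463373 -281.57830916  134.32396916]
now [552.   27.  184.1] to [ 533.6 -281.6  134.3] trans [0.839, 0.982, 6.127] rot [0.554, 2.158, 3.447] w 26.3 F [-0.4  0.9 -2.3] j [ 0.34  0.3  -0.24 -0.   -1.02  1.31] t 5.05
```

Emit:
jog_arm(translation=[[0.1, -0.25, 0.5], [0.2, -0.25, 1.1], [0.4, -0.25, 1.8], [0.5, -0.25, 2.5], [0.7, -0.25, 3.2], [0.9, -0.25, 3.9], [1.1, -0.25, 4.6], [1.3, -0.25, 5.2], [1.45, -0.25, 5.7], [1.48, -0.25, 5.93], [1.48, -0.25, 5.93], [1.48, -0.25, 5.93], [1.48, -0.25, 5.93]], rot=[[0.05, 0.2, 0.34], [0.11, 0.43, 0.69], [0.17, 0.65, 1.03], [0.22, 0.86, 1.38], [0.28, 1.08, 1.72], [0.33, 1.3, 2.07], [0.39, 1.51, 2.41], [0.44, 1.73, 2.76], [0.5, 1.95, 3.1], [0.554, 2.158, 3.447], [0.554, 2.158, 3.447], [0.554, 2.158, 3.447], [0.554, 2.158, 3.447]], gripper=[0, 0, 0, 0, 0, 0, 0, 0, 0, 0, 0, 0, 0])

```text
clock: 6.35
position: [500.8, -273.7, 195.0]
ee_rot: [-0.248, -0.662, 0.701, -0.09]
contact_force: [0.1, 1.0, -1.5]
gripper_width: 26.9
```

```bash
cat > v.py <<'E'
from h import *
import sys
n=sys.argv[1]
i=shot('top','t%s.png'%n);j=shot('scene','s%s.png'%n)
s=arm.read_state();Rn=R.from_quat(s['ee_rot']);p=np.array(s['position'])
print(p,Rn.as_matrix().round(2))
c=p+Rn.apply([0,-9.8,0]);sx=-1 if Rn.apply([1,0,0])[0]<0 else 1
W=[c,c+Rn.apply([sx*81.5,0,0]),c-Rn.apply([sx*88,0,0])]
a=cv2.resize(cv2.imread('pics/t%s.png'%n)[110:255,390:510],None,fx=4,fy=4,interpolation=2);b=cv2.resize(cv2.imread('pics/s%s.png'%n)[110:230,160:300],None,fx=5,fy=5,interpolation=2)[:,:]
b=cv2.resize(b,None,fx=.8,fy=.8)
for im,cam,o,k in((a,i,(390,110),4),(b,j,(160,110),4)):
    for q in proj(cam,W): cv2.circle(im,tuple(int(round((v-u+.5)*k)) for v,u in zip(q,o)),2,(0,0,255),-1)
b=b[:,:300] if False else b
cv2.imwrite('pics/ca%s.png'%n,a);cv2.imwrite('pics/cb%s.png'%n,b)
h=np.zeros((580,800,3),np.uint8);a2=cv2.resize(a,None,fx=.7,fy=.7);h[:a2.shape[0],:a2.shape[1]]=a2;b2=cv2.resize(b,None,fx=.8,fy=.8);h[:b2.shape[0],345:345+b2.shape[1]]=b2
cv2.imwrite('pics/c%s.png'%n,h[:420])
E
python3 v.py 4
```

```text
[ 501.10133497 -273.63530168  195.60051341] [[-0.86  0.46 -0.23]
 [ 0.2  -0.11 -0.97]
 [-0.47 -0.88 -0.  ]]
```

View pics/c4.png

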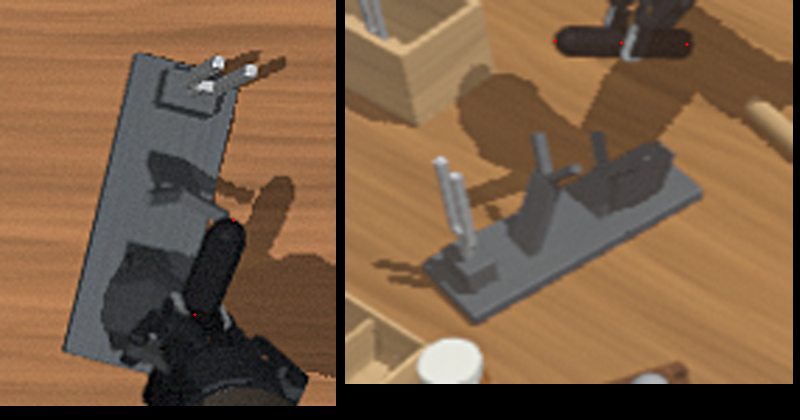

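The projected wand ends coincide with the real ones in both views, so the wand is held as modelled. I'll move to 12 mm above the seat.

```bash
python3 -c "
from h import *
O=np.array([556.5,-287,90]);Rc=R.from_euler('z',-13.3,degrees=True)*R.from_euler('y',-28,degrees=True)
goal(O+Rc.apply([0,0,12-9.8]),-103.3,28)"
```

```text
now [ 501.1 -273.6  195.6] to [ 555.5 -286.8   91.9] trans [-0.017, 2.356, 0.007] rot [0.005, 0.008, 0.005] w 26.6 F [ 0.1  0.6 -1. ] j [-0.21  0.14 -0.54  0.02 -0.41  1.53] t 6.45
```

Emit:
jog_arm(translation=[[-0.017, 0.6, 0], [-0.017, 1.2, 0], [-0.017, 1.8, 0], [-0.017, 2.2, 0.007], [-0.017, 2.356, 0.007], [-0.017, 2.356, 0.007], [-0.017, 2.356, 0.007]], rot=[[0, 0, 0], [0, 0, 0], [0, 0, 0], [0, 0, 0], [0, 0, 0], [0, 0, 0], [0, 0, 0]], gripper=[0, 0, 0, 0, 0, 0, 0])

```text
clock: 7.15
position: [556.0, -286.7, 93.0]
ee_rot: [-0.249, -0.662, 0.701, -0.091]
contact_force: [-0.1, 0.6, -1.3]
gripper_width: 26.6
```

```bash
python3 v.py 5; python3 -c "
from h import *
O=np.array([556.5,-287,90]);Rc=R.from_euler('z',-13.3,degrees=True)*R.from_euler('y',-28,degrees=True)
goal(O+Rc.apply([0,0,-9.8]),-103.3,28)"
```

```text
[ 555.94160205 -286.85845583   93.59179756] [[-0.86  0.46 -0.23]
 [ 0.2  -0.11 -0.97]
 [-0.47 -0.88 -0.  ]]
now [ 555.9 -286.9   93.6] to [ 561.  -288.1   81.3] trans [0.024, 0.265, 0.0] rot [0.009, 0.011, -0.009] w 26.6 F [-1.6  0.4 -1. ] j [-0.21  0.37 -0.55  0.04 -0.16  1.51] t 7.25
```

View pics/c5.png

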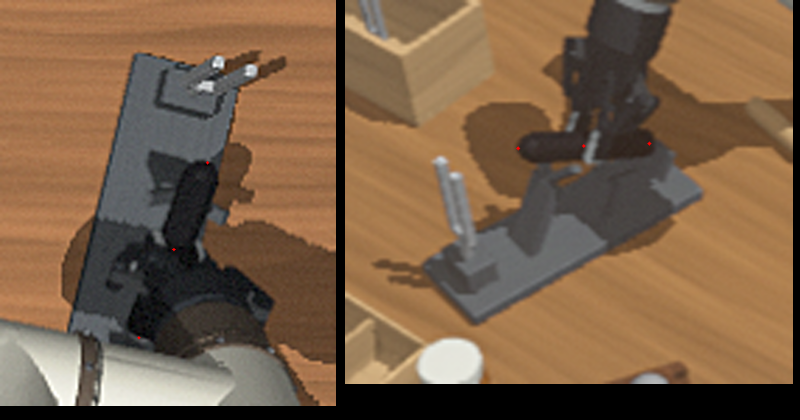

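Joint 5 is at its limit (-0.16), so the full 28° tilt can't be reached lower down. I'll use about 23.5° of tool tilt and let the yokes turn the wand the last few degrees in the pads.

```bash
python3 -c "
from h import *
O=np.array([556.5,-287,90]);Rc=R.from_euler('z',-13.3,degrees=True)*R.from_euler('y',-28,degrees=True)
R2=R.from_euler('z',-13.3,degrees=True)*R.from_euler('y',-23.5,degrees=True)
for o in (10,4,0,-2): goal(O+Rc.apply([0,0,o])+R2.apply([0,0,-9.8]),-103.3,23.5)"
```

```text
now [ 555.9 -286.9   93.6] to [ 555.7 -286.8   89.8] trans [0.039, 0.064, 0.0] rot [0.008, 0.012, -0.572] w 26.6 F [-1.6  0.4 -1. ] j [-0.21  0.37 -0.55  0.04 -0.16  1.51] t 7.25
now [ 555.9 -286.9   93.6] to [ 558.5 -287.5   84.5] trans [0.039, 0.184, 0.0] rot [0.008, 0.012, -0.572] w 26.6 F [-1.6  0.4 -1. ] j [-0.21  0.37 -0.55  0.04 -0.16  1.51] t 7.25
now [ 555.9 -286.9   93.6] to [ 560.3 -287.9   81. ] trans [0.039, 0.264, 0.0] rot [0.008, 0.012, -0.572] w 26.6 F [-1.6  0.4 -1. ] j [-0.21  0.37 -0.55  0.04 -0.16  1.51] t 7.25
now [ 555.9 -286.9   93.6] to [ 561.2 -288.1   79.2] trans [0.039, 0.304, 0.0] rot [0.008, 0.012, -0.572] w 26.6 F [-1.6  0.4 -1. ] j [-0.21  0.37 -0.55  0.04 -0.16  1.51] t 7.25
```

Emit:
jog_arm(translation=[[0.039, 0.064, 0], [0.039, 0.064, 0], [0.039, 0.1, 0], [0.039, 0.14, 0], [0.039, 0.184, 0], [0.039, 0.21, 0], [0.039, 0.21, 0]], rot=[[0, 0, -0.3], [0, 0, -0.572], [0, 0, -0.572], [0, 0, -0.572], [0, 0, -0.572], [0, 0, -0.572], [0, 0, -0.572]], gripper=[0, 0, 0, 0, 0, 0, 0])

```text
clock: 7.95
position: [558.4, -287.2, 84.0]
ee_rot: [-0.222, -0.671, 0.704, -0.064]
contact_force: [-4.9, 5.0, 6.9]
gripper_width: 26.8
```

```bash
python3 -c "
from h import *
O=np.array([556.5,-287,90]);Rc=R.from_euler('z',-13.3,degrees=True)*R.from_euler('y',-28,degrees=True)
R2=R.from_euler('z',-13.3,degrees=True)*R.from_euler('y',-23.5,degrees=True)
for o in (0,-2): goal(O+Rc.apply([0,0,o])+R2.apply([0,0,-9.8]),-103.3,23.5)
print(arm.read_state()['wrist_torque'])"
```

```text
now [ 558.4 -287.2   84. ] to [ 560.3 -287.9   81. ] trans [-0.013, 0.071, 0.006] rot [0.009, 0.015, -0.001] w 26.8 F [-4.9  5.   6.9] j [-0.22  0.4  -0.49  0.02 -0.28  1.54] t 7.95
now [ 558.4 -287.2   84. ] to [ 561.2 -288.1   79.2] trans [-0.016, 0.111, 0.006] rot [0.009, 0.015, -0.001] w 26.8 F [-4.9  5.   6.9] j [-0.22  0.4  -0.49  0.02 -0.28  1.54] t 7.95
[1.04384839 1.07523459 0.45650817]
```

Contact on the front yoke, as expected. There is now room to tilt back about 3°, with a 1.5 mm shift towards +y.

Emit:
jog_arm(translation=[[0, 0, -0.03], [0, 0.02, -0.03], [0, 0.05, -0.03], [0, 0.07, -0.03], [0, 0.08, -0.03], [0, 0.08, -0.03]], rot=[[0, 0, 0.15], [0, 0, 0.3], [0, 0, 0.45], [0, 0, 0.45], [0, 0, 0.45], [0, 0, 0.45]], gripper=[0, 0, 0, 0, 0, 0])

```text
clock: 8.55
position: [558.0, -286.1, 80.2]
ee_rot: [-0.243, -0.665, 0.702, -0.084]
contact_force: [-9.3, 2.6, 6.0]
gripper_width: 26.4
```

```bash
python3 -c "
from h import *
O=np.array([556.5,-287,90]);Rc=R.from_euler('z',-13.3,degrees=True)*R.from_euler('y',-28,degrees=True)
for o in (0,-2): goal(O+Rc.apply([0,0,o-9.8]),-103.3,28)
print(arm.read_state()['wrist_torque'])"
```

```text
now [ 558.  -286.1   80.2] to [ 561.  -288.1   81.3] trans [-0.07, 0.009, 0.024] rot [0.015, 0.006, 0.139] w 26.4 F [-9.3  2.6  6. ] j [-0.21  0.39 -0.54  0.04 -0.16  1.51] t 8.55
now [ 558.  -286.1   80.2] to [ 561.9 -288.3   79.6] trans [-0.07, 0.049, 0.024] rot [0.015, 0.006, 0.139] w 26.4 F [-9.3  2.6  6. ] j [-0.21  0.39 -0.54  0.04 -0.16  1.51] t 8.55
[0.54905842 1.97746797 0.05608225]
```

Emit:
jog_arm(translation=[[-0.02, -0.04, 0.0], [-0.07, -0.04, 0.0], [-0.07, 0.0, 0.0], [-0.07, 0.03, 0.0], [-0.07, 0.04, 0.0], [-0.07, 0.04, 0.0]], rot=[[0, 0, -0.2], [0, 0, -0.25], [0, 0, -0.25], [0, 0, -0.25], [0, 0, -0.25], [0, 0, -0.25]], gripper=[0, 0, 0, 0, 0, 0])

```text
clock: 9.15
position: [562.2, -287.1, 82.0]
ee_rot: [-0.232, -0.668, 0.703, -0.073]
contact_force: [-9.7, 4.3, 12.4]
gripper_width: 26.7
```

```bash
python3 v.py 6; python3 -c "
from h import *
O=np.array([556.5,-287,90]);Rc=R.from_euler('z',-13.3,degrees=True)*R.from_euler('y',-28,degrees=True)
goal(O+Rc.apply([0,0,-9.8]),-103.3,28)
print(arm.read_state()['wrist_torque'])"
```

```text
[ 562.19020838 -287.10161707   82.06378899] [[-0.88  0.41 -0.23]
 [ 0.21 -0.1  -0.97]
 [-0.42 -0.91 -0.  ]]
now [ 562.2 -287.1   82.1] to [ 561.  -288.1   81.3] trans [0.023, 0.005, 0.024] rot [0.015, 0.007, 0.364] w 26.8 F [-9.4  5.5 14.2] j [-0.21  0.4  -0.5   0.03 -0.23  1.53] t 9.25
[0.91925122 1.25031314 0.29606123]
```

View pics/c6.png

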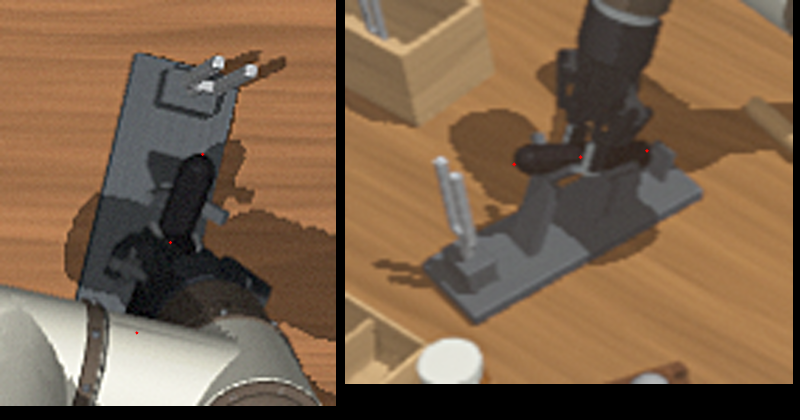

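The wand is in both yokes, pressed at about 14 N. I'll release it and back out.

Emit:
jog_arm(translation=[[0, -0.02, 0], [0, -0.02, 0], [0, -0.02, 0], [0, -0.02, 0], [0, -0.02, 0], [0, -0.02, 0], [0, -0.1, 0], [0, -0.3, 0], [0, -0.8, 0], [0, -1.5, 0], [0, -2.2, 0], [0, -2.6, 0], [0, -2.6, 0]], rot=[[0, 0, 0], [0, 0, 0], [0, 0, 0], [0, 0, 0], [0, 0, 0], [0, 0, 0], [0, 0, 0], [0, 0, 0], [0, 0, 0], [0, 0, 0], [0, 0, 0], [0, 0, 0], [0, 0, 0]], gripper=[0.4, 0.5, 0.6, 0.7, 0.8, 0.9, 0.9, 0.9, 0.9, 0.9, 0.9, 0.9, 0.9])

```text
clock: 10.55
position: [509.1, -274.9, 204.5]
ee_rot: [-0.235, -0.667, 0.703, -0.076]
contact_force: [0.8, -0.2, 1.2]
gripper_width: 77.0
```

```bash
cat > v2.py <<'E'
from h import *
i=shot('top','t7.png');j=shot('scene','s7.png')
O=np.array([556.5,-287,90]);Rc=R.from_euler('z',-13.3,degrees=True)*R.from_euler('y',-28,degrees=True)
W=O+Rc.apply([[81.5,0,0],[-88,0,0],[0,0,14]])
a=cv2.resize(i['frame'][110:255,390:510,::-1],None,fx=2.9,fy=2.9,interpolation=2);b=cv2.resize(j['frame'][130:220,170:290,::-1],None,fx=3.6,fy=3.6,interpolation=2)
h=np.zeros((430,800,3),np.uint8)
for im,cam,o,k in((a,i,(390,110),2.9),(b,j,(170,130),3.6)):
    for q in proj(cam,W): cv2.circle(im,tuple(int(round((v-u+.5)*k)) for v,u in zip(q,o)),2,(0,0,255),-1)
h[:a.shape[0],:a.shape[1]]=a;h[:b.shape[0],355:355+b.shape[1]]=b
cv2.imwrite('pics/c7.png',h)
goal((450,-100,250),-85.7)
E
python3 v2.py
```

```text
now [ 508.2 -274.6  200.5] to [ 450. -100.  250.] trans [1.329, -1.713, -3.135] rot [-0.468, -2.156, -3.124] w 76.8 F [-0.2 -0.5 -0.2] j [-0.21  0.16 -0.48  0.01 -0.5   1.54] t 10.65
```

View pics/c7.png

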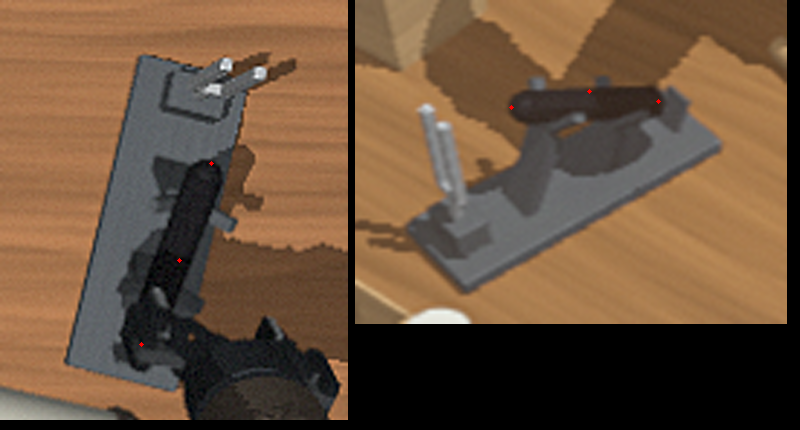

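The wand rests on both yokes with a gap to the foot stop, and the predicted tip, top and plug dots coincide with it in both views. Next is the knob.

```bash
python3 -c "
from h import *
goal((583,294.5,190),-32.5)"
```

```text
now [ 508.2 -274.6  200.5] to [583.  294.5 190. ] trans [1.134, -0.279, -11.422] rot [-1.929, -8.691, -2.742] w 76.8 F [-0.2 -0.5 -0.2] j [-0.21  0.16 -0.48  0.01 -0.5   1.54] t 10.65
```

Emit:
jog_arm(translation=[[0.07, -0.1, -0.7], [0.14, -0.3, -1.43], [0.21, -0.5, -2.14], [0.28, -0.6, -2.86], [0.35, -0.6, -3.57], [0.43, -0.6, -4.28], [0.5, -0.6, -5.0], [0.57, -0.6, -5.71], [0.64, -0.6, -6.42], [0.71, -0.6, -7.14], [0.78, -0.6, -7.85], [0.85, -0.6, -8.57], [0.92, -0.5, -9.28], [0.99, -0.4, -10.0], [1.06, -0.3, -10.7], [1.134, -0.279, -11.2], [1.134, -0.279, -11.422], [1.134, -0.279, -11.422], [1.134, -0.279, -11.422]], rot=[[-0.12, -0.54, -0.17], [-0.24, -1.09, -0.34], [-0.36, -1.63, -0.51], [-0.48, -2.17, -0.69], [-0.6, -2.72, -0.86], [-0.72, -3.26, -1.03], [-0.84, -3.8, -1.2], [-0.96, -4.35, -1.37], [-1.09, -4.89, -1.54], [-1.21, -5.43, -1.71], [-1.33, -5.98, -1.89], [-1.45, -6.52, -2.06], [-1.57, -7.06, -2.23], [-1.69, -7.6, -2.4], [-1.81, -8.15, -2.57], [-1.929, -8.691, -2.742], [-1.929, -8.691, -2.742], [-1.929, -8.691, -2.742], [-1.929, -8.691, -2.742]], gripper=[0.9, 0.9, 0.9, 0.9, 0.9, 0.8, 0.7, 0.6, 0.6, 0.6, 0.6, 0.6, 0.6, 0.6, 0.6, 0.6, 0.6, 0.6, 0.6])

```text
clock: 12.55
position: [582.5, 293.7, 189.1]
ee_rot: [0.34, -0.62, 0.62, -0.339]
contact_force: [-0.5, -0.4, -0.0]
gripper_width: 51.4
```

```bash
python3 -c "
from h import *
goal((583,294.5,84),-32.5)"
```

```text
now [582.5 293.7 189.1] to [583.  294.5  84. ] trans [-0.023, 2.103, 0.0] rot [0.004, -0.008, 0.013] w 51.4 F [-0.5 -0.4 -0. ] j [ 0.71  0.46  0.02 -0.   -1.13  1.86] t 12.55
```

Emit:
jog_arm(translation=[[-0.02, 0.7, 0], [-0.02, 1.4, 0], [-0.02, 1.9, 0], [-0.02, 2.1, 0], [-0.02, 2.1, 0], [-0.02, 2.1, 0], [-0.02, 2.15, 0], [-0.02, 2.2, 0], [-0.02, 2.2, 0]], rot=[[0, 0, 0], [0, 0, 0], [0, 0, 0], [0, 0, 0], [0, 0, 0], [0, 0, 0], [0, 0, 0], [0, 0, 0], [0, 0, 0]], gripper=[0.6, 0.6, 0.6, 0.6, 0.45, 0.35, 0.35, 0.35, 0.35])

```text
clock: 13.45
position: [582.9, 294.4, 79.5]
ee_rot: [0.34, -0.62, 0.62, -0.339]
contact_force: [-0.2, -0.2, 1.3]
gripper_width: 29.8
```

```bash
python3 -c "
from h import *
goal((583,294.5,77),-32.5)
j=shot('scene');i=shot('top')
a=cv2.resize(j['frame'][195:300,335:440,::-1],None,fx=4.5,fy=4.5,interpolation=2);cv2.imwrite('pics/c8.png',a)"
```

```text
now [582.9 294.4  79.5] to [583.  294.5  77. ] trans [-0.002, 0.051, 0.0] rot [0.003, -0.009, 0.008] w 29.8 F [-0.2 -0.2  1.3] j [ 0.71  0.56 -0.1  -0.   -0.91  1.86] t 13.45
```

View pics/c8.png

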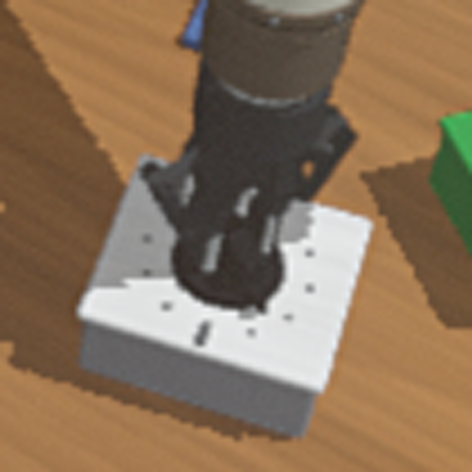

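The fingers straddle the bar over the skirt and the pointer nose shows at (262,305). I'll lower a little and close.

Emit:
jog_arm(translation=[[0, 0.04, 0], [0, 0.08, 0], [0, 0.08, 0], [0, 0.08, 0], [0, 0.08, 0], [0, 0.08, 0], [0, 0.08, 0]], rot=[[0, 0, 0], [0, 0, 0], [0, 0, 0], [0, 0, 0], [0, 0, 0], [0, 0, 0], [0, 0, 0]], gripper=[0.35, 0.35, 0.25, 0.15, 0, 0, 0])

```text
clock: 14.25
position: [583.9, 295.6, 78.5]
ee_rot: [0.339, -0.62, 0.62, -0.341]
contact_force: [-3.0, 0.1, 10.6]
gripper_width: 14.7
```

Emit:
jog_arm(translation=[[0, 0.06, 0], [0, 0.12, 0], [0, 0.12, 0], [0, 0.12, 0]], rot=[[0, 0, 0], [0, 0, 0], [0, 0, 0], [0, 0.2, 0]], gripper=[0, 0, 0, 0])

```text
clock: 14.65
position: [584.0, 295.6, 78.3]
ee_rot: [0.33, -0.624, 0.625, -0.333]
contact_force: [-10.0, -2.8, 23.2]
gripper_width: 15.0
```

```bash
python3 -c "
from h import *
goal((583.5,295,72.5),-75.6)"
```

```text
now [584.  295.6  78.3] to [583.5 295.   72.5] trans [0.015, 0.116, -0.001] rot [-0.014, 5.199, -0.029] w 15.0 F [-10.   -2.8  23.2] j [ 0.72  0.57 -0.1   0.   -0.9   1.83] t 14.65
```

Emit:
jog_arm(translation=[[0.01, 0.12, 0], [0.01, 0.12, 0], [0.01, 0.12, 0], [0.01, 0.12, 0], [0.01, 0.12, 0], [0.01, 0.12, 0], [0.01, 0.12, 0], [0.01, 0.12, 0], [0.01, 0.12, 0], [0.01, 0.12, 0], [0.01, 0.12, 0], [0.01, 0.12, 0], [0.01, 0.12, 0]], rot=[[0, 0.4, 0], [0, 0.9, 0], [0, 1.4, 0], [0, 1.9, 0], [0, 2.4, 0], [0, 2.9, 0], [0, 3.4, 0], [0, 3.9, 0], [0, 4.4, 0], [0, 4.9, 0], [0, 5.2, 0], [0, 5.2, 0], [0, 5.2, 0]], gripper=[0, 0, 0, 0, 0, 0, 0, 0, 0, 0, 0, 0, 0])

```text
clock: 15.95
position: [583.8, 295.9, 78.3]
ee_rot: [-0.087, 0.702, -0.701, 0.092]
contact_force: [-9.5, -1.2, 24.2]
gripper_width: 15.1
```

```bash
python3 -c "
from h import *
goal((583.5,295,72.5),-75.6)
print(arm.read_state()['wrist_torque'])
j=shot('scene')
a=cv2.resize(j['frame'][195:300,335:440,::-1],None,fx=5,fy=5,interpolation=2);cv2.imwrite('pics/c9.png',a)"
```

```text
now [583.8 295.9  78.3] to [583.5 295.   72.5] trans [0.01, 0.117, 0.016] rot [-0.003, 0.014, -0.05] w 15.1 F [-9.5 -1.2 24.2] j [ 0.72  0.56 -0.11  0.   -0.89  1.1 ] t 15.95
[-0.37801383  3.22093441 -0.00370117]
```

View pics/c9.png

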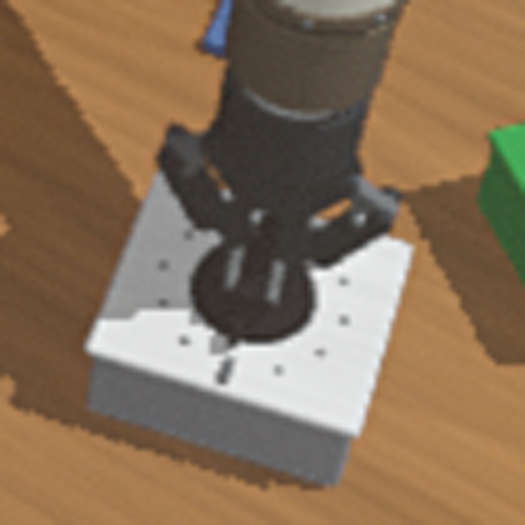

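The pointer (about (222,345)) lies in line with the index bar at (225,370), and the timer sits as before. I'll release and lift.

Emit:
jog_arm(translation=[[0, 0.06, 0], [0, 0.02, 0], [0, 0, 0], [0, 0, 0], [0, -0.1, 0], [0, -0.5, 0], [0, -1.2, 0], [0, -2.0, 0], [0, -2.8, 0], [0, -3, 0]], rot=[[0, 0, 0], [0, 0, 0], [0, 0, 0], [0, 0, 0], [0, 0, 0], [0, 0, 0], [0, 0, 0], [0, 0, 0], [0, 0, 0], [0, 0, 0]], gripper=[0, 0.2, 0.35, 0.45, 0.5, 0.5, 0.5, 0.5, 0.5, 0.5])

```text
clock: 17.0
position: [585.0, 296.8, 234.4]
ee_rot: [-0.084, 0.703, -0.7, 0.095]
contact_force: [0.7, -0.5, 0.7]
gripper_width: 42.7
```

```bash
python3 -c "
from h import *
goal((380,200,260),-75.6)"
```

```text
now [585.  296.8 234.4] to [380. 200. 260.] trans [4.446, -0.588, 0.843] rot [0.016, 0.018, -0.12] w 42.7 F [ 0.7 -0.5  0.7] j [ 0.72  0.43  0.08  0.01 -1.21  1.1 ] t 17.0
```

Emit:
jog_arm(translation=[[0.6, -0.2, 0.1], [1.3, -0.4, 0.2], [2.0, -0.6, 0.4], [2.7, -0.6, 0.5], [3.4, -0.6, 0.6], [4.1, -0.6, 0.8], [4.4, -0.6, 0.8], [4.4, -0.6, 0.8]], rot=[[0, 0, 0], [0, 0, 0], [0, 0, 0], [0, 0, 0], [0, 0, 0], [0, 0, 0], [0, 0, 0], [0, 0, 0]], gripper=[0.5, 0.5, 0.5, 0.5, 0.5, 0.5, 0.5, 0.5])

```text
clock: 17.8
position: [380.4, 202.0, 261.0]
ee_rot: [-0.084, 0.703, -0.7, 0.096]
contact_force: [0.1, -0.8, -0.6]
gripper_width: 42.4
```

Run:
```python
from h import *
i=shot('top','tA.png');g=cv2.cvtColor(i['frame'],cv2.COLOR_RGB2HSV)
m=np.zeros(g.shape[:2],np.uint8);s=(slice(140,225),slice(165,250));m[s]=(g[s][...,2]>200)&(g[s][...,1]<40)
n,l,st,ce=cv2.connectedComponentsWithStats(m);k=1+st[1:,4].argmax();r=cv2.minAreaRect(np.argwhere(l==k)[:,::-1].astype(np.float32));print(r)
a=cv2.resize(i['frame'][140:225,165:255,::-1],None,fx=5,fy=5,interpolation=2)
b=cv2.resize(i['frame'][115:255,395:505,::-1],None,fx=3,fy=3,interpolation=2)
h=np.zeros((430,790,3),np.uint8);h[:425,:450]=a;h[:420,455:785]=b;cv2.imwrite('pics/c10.png',h)
```

```text
((209.0, 181.00003051757812), (55.55683517456055, 61.826927185058594), 75.69972229003906)
```

View pics/c10.png

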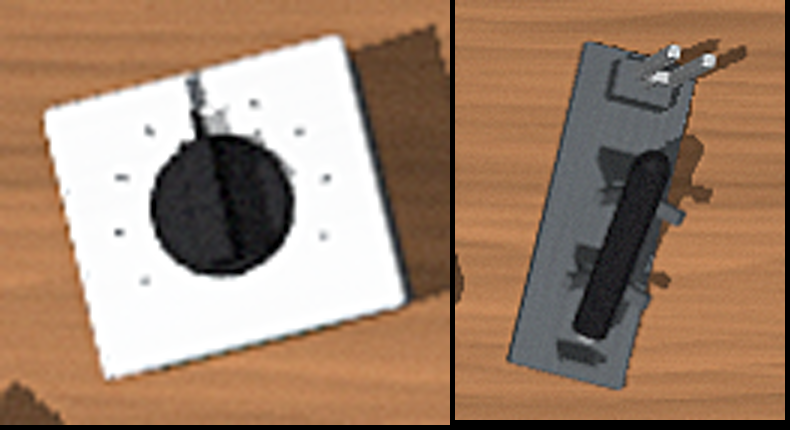

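The pointer nose at (197,117) lines up with the index bar at (194,90), and the wand lies on both yokes with its tip up. Here is a quick numeric check.

Run:
```python
from h import *
i=shot('top');g0=cv2.cvtColor(cv2.imread('pics/top0.png'),6).astype(float);g=cv2.cvtColor(i['frame'],7)
P=lambda x,y,z:ray(i,(x/5+164.6,y/5+139.6),z)
k=P(222,205,78);
print('ptr',yaw(P(197,117,87)-k),'idx',yaw(P(194,90,76)-k),'radii',np.linalg.norm((P(197,117,87)-k)[:2]),np.linalg.norm((P(194,90,76)-k)[:2]))
# timer edge yaw before/after from white-mask edges (sub-pixel line fits on contour)
for q in (g0,g.astype(float)):
    m=np.zeros(q.shape,np.uint8);m[140:225,165:250]=q[140:225,165:250]>190
    c=max(cv2.findContours(m,0,1)[0],key=cv2.contourArea)[:,0].astype(float)
    W=np.array([ray(i,p,70)[:2] for p in c]);r=cv2.minAreaRect(W.astype(np.float32));C=np.array(r[0])
    o=[];t0=np.radians(14.5);u=np.c_[np.cos(t0),np.sin(t0)][0];v=np.array([-u[1],u[0]]);a=(W-C)@u;b=(W-C)@v
    for s,w_,h,wl in((a,b,68,60),(-a,b,68,60),(b,a,76,50),(-b,a,76,50)):
        e=(s>h-6)&(abs(w_)<wl);f=cv2.fitLine(W[e].astype(np.float32),2,0,.01,.01)[:2,0];o.append((yaw(f)+45)%90-45)
    print(np.round(o,2),np.mean(o).round(2),C.round(1))
```

```text
ptr 15.5376685849373 idx 16.099253330821757 radii 43.06087754099269 58.27950310075726
[15.28 14.71 14.8  14.97] 14.94 [583.8 295.9]
[16.05 15.42 15.49 15.73] 15.67 [583.8 296. ]
```

```bash
python3 -c "
from h import *
print(job_done())"
```

```text
the job is handed in; nothing more can be done
None
```

I did both steps in the order asked and handed the job in at about 18 s. `job_done()` gives no verdict.

- **Wand:** It lies in both yokes with its tip up towards the fork and a visible gap to the foot stop, and the gripper has let go. Both cameras showed it within about 2 mm of the expected seat. The stand's own position was only known to about 3 mm.
- **Tilt limit:** Joint 5 reached its range limit at the full 28° tilt. I seated the wand with the gripper at about 25°, and the yokes took up the last few degrees.
- **Timer:** I turned the knob clockwise by about 43° while pressing down with about 24 N. The last check put the pointer at yaw 15.5°, with the index bar at 16.1° and the timer at 15.7°. They agree to within about 0.6°, near the limit of what the pictures can show.
- **Timer position:** Its centre stayed put to about 0.1 mm, but the box turned about 0.7°.
- **Rest of the bench:** I planned the paths clear of everything else and the wrist force readings showed no stray contact. I did not check the bystanders in a picture afterwards.

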